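# Close the bench service duct: tuck the cover under the lap and hold it pressed on its seal

### The job

Close the open pipe duct on the lab bench: pick up the loose cover by its black handle, lay it over the opening and slide its narrow end fully home under the lapped end of the fitted cover, without prising that lap up. Then press it down flat until the rubber seal is fully squeezed, and finish still holding it pressed down, so that a colleague can put the screws in. Leave the wash bottle, beaker and screwdriver where they are.

Things in the scene. Friction and masses are not known exactly. Their poses are not given: they have to be found in the camera images.
- duct: White service duct fixed on the bench, 60 wide (x), 640 long (y), flat top 46 mm high. Origin: centre of underside, below the middle of its opening; y runs along it to the lap, z up. A fitted cover takes up its top from y = 158 to 300 mm (top at 57 mm); the lap reaches from that back to y = 98. Towards -y the top is clear to y = -230 mm; a gas tap 101 mm high stands at -255.
- opening (a point): Middle of the duct's opening, at the height of the duct's top (46 mm over the bench, above the duct's origin); axes as the duct. The opening is 32 (x) by 150 mm (y), copper pipes in it, framed by a black rubber seal 56 by 170 mm outside that stands 3 mm above the duct's top.
- lap_mouth (a point): Point on the duct's top (46 mm over the bench), on the centre line, right below the lap's front edge (duct y = 98 mm); axes as the duct. The pocket under the lap is 66 wide, open at the sides, 8.5 mm high and 30 mm deep along +y to a rigid stop. Ahead of the mouth the lap's edge turns up as a lead-in, 10 mm long and rising 4 mm.
- lap (a joint): Lift of the lap, a steel leaf 66 wide and 2.5 mm thick that springs about a line 60 mm behind its front edge. 0 = lying flat, as it should; grows as it is prised up (rad); 0.05 lifts its front edge 3 mm. It takes 3 N upward at the front edge to start it, 7 N for those 3 mm.
- seal (a joint): Squeeze of the rubber seal (m): 0 = free, standing 3 mm above the duct's top; 0.003 = fully squeezed, level with it. It sinks as a whole. It bears the cover's own weight without giving; it needs about 4 N in all to start, 10 N at 0.002 and 13 N to bottom.
- cover: Loose aluminium cover, about 0.24 kg, flat on the bench between robot and duct, y within 25 deg of the duct's y. Origin under the handle at the lower edge of its flanges (on the bench); y to its narrow end, z up. Plate z = 10 to 13 mm, 70 wide, y = -100 to 80. Flanges 2 mm thick, z = 0 to 10, y = -100 to 70, 66 mm apart inside: they go outside the duct, 3 mm to spare each side.
- cover_grip (a point): Middle of the cover's black handle: an upright bar 12 wide (cover x), 60 long (cover y), 24 mm high on top of the plate (cover z = 13 to 37 mm). The point lies 25 mm above the cover's origin; axes as the cover. When home the handle is 2 to 7 mm past the duct's origin in duct y and the cover's origin 36 mm above the bench (39 mm on the free seal).
- cover_tip (a point): End of the cover's narrow part: a plain tongue 56 wide, 40 long (cover y = 80 to 120 mm), 3 mm thick, no flanges. The point is the middle of its lower end edge (cover x = 0, y = 120, z = 10 mm); axes as the cover. Fully home it is 25 to 30 mm beyond the lap mouth in duct y.
- wash_bottle: White wash bottle with blue cap and spout, 72 mm diameter, 200 mm high, standing beyond the duct; origin centre of its underside. Leave it.
- beaker: Glass beaker, 68 mm across, 88 mm high, standing beyond the duct; origin centre of its underside. Leave it.
- screwdriver: Screwdriver 190 mm long lying on the bench to the -y side of the cover; origin under it. Leave it.

How it is judged (in metres and radians):
On the way:
1. the cover's tongue is tucked at least 18 mm under the lap (y of cover_tip in the frame of lap_mouth between 0.018 and 0.033 m and x of cover_tip in the frame of lap_mouth between -0.008 and 0.008 m and z of cover_tip in the frame of lap_mouth between -0.002 and 0.006 m), for 0.2 s.
At the end, for the whole second after the job is handed in: Cover flat on the duct (1.4 deg level, 3 deg yaw, 6 mm sideways), tongue 18 to 33 mm under the lap, lap down (under 0.015 rad); fingers still pressing it: seal squeezed over 2 of 3 mm, over 8 N between cover and duct; bystanders upright and within 30 mm of their places (y of cover_tip in the frame of lap_mouth between 0.018 and 0.033 m and x of cover_tip in the frame of lap_mouth between -0.006 and 0.006 m and z of cover_tip in the frame of lap_mouth below 0.0025 m and z of cover in the frame of duct below 0.038 m and angle between cover's own z axis and vertical below 0.025 rad and angle between the y axis of cover and the y axis of duct, either way round below 0.05 rad and value of joint seal above 0.002 m and value of joint lap below 0.015 rad and contact force between cover and duct above 8 N and contact force between the fingers and cover above 3 N and distance of each of wash_bottle, beaker, screwdriver from where it was at the start of the episode below 0.03 m and angle between each of wash_bottle, beaker's own z axis and vertical below 0.2 rad); the arm keeps its last pose, push and grip.
It fails at once if the lap is prised up more than 3 mm at its edge (value of joint lap above 0.05 rad).
It fails at once if the wash bottle is knocked or moved (distance of wash_bottle from where it was at the start of the episode above 0.03 m or angle between wash_bottle's own z axis and vertical above 0.2 rad).
It fails at once if the beaker is knocked or moved (distance of beaker from where it was at the start of the episode above 0.03 m or angle between beaker's own z axis and vertical above 0.2 rad).
It fails at once if the screwdriver is moved (distance of screwdriver from where it was at the start of the episode above 0.03 m).
It also fails if it takes over 42 s, if anything falls off the work surface, if the arm or the gripper's body presses on something with over 40 N, if the wrist force passes 120 N, or if a joint passes its speed limit or range.

### The arm

A 7-joint arm with a two-finger parallel gripper is mounted at the origin on the work surface. World frame = base frame: x ahead of the robot, y to its left, z up, the work surface at z = 0. Lengths are in mm, angles in rad, forces in N, time in s.
With the tool pointing down it reaches from about 400 to 875 mm from the base axis. Payload 4.4 kg.
Tool frame: the origin (TCP) lies midway between the tips of the shut fingers; the grasp point (between the pads) lies 19 mm behind it; x points along the fingers, z is the direction in which the jaws open and shut, and the axes are right-handed (so a half turn about x gives the same grasp; the last joint's range is limited). The gripper opens to 85 mm and grips with 20 to 120 N. Pads are 22 mm wide; open, the fingers measure 114 mm over their backs; the gripper's body (76 mm by 85 mm) begins 54 mm behind the grasp point. The pads swing forward as they close: fully open they stand 13 mm farther back than shut.
Start: joints at [1.179, 0.628, 0.038, 1.517, -0.027, 0.996, -0.02], TCP at [208.071, -615.812, 231.313] pointing down, gripper open.
Joint ranges: [-3.06, 3.06], [-0.37, 2.12], [-1.25, 1.32], [0.18, 2.47], [-1.1, 4.24], [0.23, 1.98], [-2.94, 2.94]. Speed limits (rad/s): [2.57, 2.57, 3.14, 3.14, 3.14, 3.14, 3.14].

### API

Orientations are given as [roll, pitch, yaw] about the fixed x, y, z axes, in that order (R = Rz(yaw) Ry(pitch) Rx(roll)).
In Python, from cell import ctrl gives the robot as it stands. The module is installed in compiled form; this text tells all that it offers.
- The arm moves only by the tool servo_tool, never from a script. Its argument "rows" is a list of rows, each an object of numbers: "dx", "dy", "dz": the shift along the tool's x, y, z in units of 750 mm (1.0 is 750 mm); "wx", "wy", "wz": the turn, a rotation vector about the tool's x, y, z in units of 6 degrees (1.0 is 6 degrees); "fingers": the closure, from 0 (fully open) to 1 (shut). In form: [{"dx": .., "dy": .., "dz": .., "wx": .., "wy": .., "wz": .., "fingers": ..}, ...]. A call has 1 to 5 rows; each row shifts and turns the commanded pose from where the row before left it, along the tool's axes as they then stand; what a row does not reach is not made up. A row lasts 1/8 s, in which the tool goes at most 62.5 mm and 10.7 degrees, less where a joint would pass 70% of its speed; a pose out of reach is approached as far as the arm can. A call with a number of a shift or a turn outside -1 to 1 is refused whole. A call with a gripper value outside its range is refused whole. The fingers move at their own pace and stop on an object; the grip force is fixed at half the most. Time passes only in rows, so rows that do not move let the fingers close. It gives the time, the measured TCP pose, the force and the opening at its end, in the units of the state.
- ctrl.read_state(): the state, without advancing time (a new reading comes with each control period).
- ctrl.get_image(name): name is "scene" or "top"; returns the picture (384x512x3 uint8, red, green, blue); there is no depth.
- ctrl.camera_info(name): a dict with "fovy" (degrees; the focal length in pixels is half the picture's height over the tangent of half this angle, whatever the lens; pixels are square), "cx", "cy" (the principal point, pixels), "k1" (the pictures are not rectified: a ray, as slopes to the right and down, at radius r is drawn at 1 + k1 r^2 times it, then the intrinsics apply), "R" (3x3) and "t" (3): a world point X has camera coordinates R X + t. Camera axes: x right, y down, z forward; pixel columns grow to the right and rows downward; lengths in mm; the calibration is good to about 2 mm. A picture is of the moment at which its call begins. camera_info takes no time and is no camera call.
- ctrl.finish_job(): hands the job in, once; it reports no verdict.
Trained networks look in the newest picture that a camera, given by its name, has taken for a name from the list of things; names that differ only in an ending like _2 or _b are one class to them, and where a whole thing is asked for, a point or a joint stands for the part that bears it (a point fixed in the world has none). Each returns a list of dicts, best first, with "conf" (0 to 1); they miss things now and then, are a little off and sometimes report something else, mostly with a low value. They report only what shows in the picture. A call takes as long as a camera call.
- ctrl.search_frame(label, camera): "extent" ([centre column, centre row, width, height] in pixels, round what is visible of it).
- ctrl.silhouettes(label, camera): "region" (384x512 bool, what is visible of it) and "extent" ([centre column, centre row, width, height] in pixels, round what is visible of it).
- ctrl.mark_of(label, camera): "point" ([column, row] in pixels: a listed point, or the origin of a listed thing).
The state is a dict: "clock": time; "qpos": joint angles; "qd": joint speeds; "tau": joint torques, N m; "eef_pos": TCP position; "tool_rot": TCP orientation; "force": force on the tool from outside, world axes, zero at the start; "torque": the same for the moment, N m; "width": finger opening in mm.
Only numpy, scipy, OpenCV 4.12 (cv2) and the standard library are available. Lean on these libraries where they do the work, as an engineer would, in place of code of your own. Each camera call takes 0.05 s, during which the arm holds its last target.

## Working session

There is one attempt and no reset: what is moved stays moved. The work goes in short steps, Python scripts to look and compute and a tool call to move; the robot and the scene stay as the last step left them, time stands still between calls to the robot, and variables do not carry over. Pictures are saved under pics/ and viewed, and the job is handed in when it is done.

Besides the shell and the picture viewer there is one more tool, called after "Call:" by a JSON object that holds its "api" and its "payload", one argument or row to a line. servo_tool: Moves the arm, as the interface text tells. Its arguments: {"type":"object","properties":{"rows":{"type":"array"}},"required":["rows"]}

```bash
mkdir -p pics
python3 - <<'E'
from cell import ctrl
import cv2
s=ctrl.read_state()
for k,v in s.items(): print(k,v)
for c in ['scene','top']:
    im=ctrl.get_image(c); cv2.imwrite(f'pics/{c}0.png',im[:,:,::-1])
    print(c,ctrl.camera_info(c))
    for l in ['opening','lap_mouth','cover','cover_grip','cover_tip','duct','screwdriver','beaker','wash_bottle']:
        print(l,[(x['conf'],x['point']) for x in ctrl.mark_of(l,c)[:2]])
print(ctrl.read_state()['clock'])
E
```

```text
clock 0.0
qpos [ 1.17917221  0.62933702  0.038441    1.51839632 -0.02697856  0.99628436
 -0.01997664]
qd [-1.25483424e-03  6.17462729e-07 -8.73929106e-04  8.41094903e-04
  7.68892061e-04  1.13929729e-03 -6.00994076e-05]
tau [ 4.04761204e-04 -5.63414204e+01  1.22636586e+00 -1.93447924e+01
  1.09062722e-02  1.03802100e-02 -1.07304425e-05]
eef_pos [ 207.87634751 -615.19270788  230.38591966]
tool_rot [-3.11924136  1.5688893   1.91900689]
force [-0.46478741 -0.05997522 -1.22667478]
torque [-0.02690376  0.01584085 -0.0888254 ]
width 85.18798358822065
scene {'fovy': 42.294296832260734, 'cx': 254.32562545361574, 'cy': 187.86166531409498, 'k1': 0.06784318279916213, 'R': array([[-0.63014879,  0.77639517, -0.01109235],
       [ 0.64586251,  0.51616726, -0.56252375],
       [-0.43101521, -0.3616378 , -0.82670671]]), 't': array([ 421.44128305, -315.02477639, 1632.76119591])}
opening [(0.91, [242.0, 201.0])]
lap_mouth [(0.83, [268.9, 215.7])]
cover [(0.97, [283.6, 183.0])]
cover_grip [(0.95, [285.5, 174.6]), (0.43, [284.6, 184.8])]
cover_tip [(0.7, [321.3, 199.3])]
duct [(0.84, [239.8, 211.1])]
screwdriver [(0.59, [189.2, 121.7])]
beaker [(0.72, [191.9, 221.7])]
wash_bottle [(0.57, [284.8, 272.2])]
top {'fovy': 42.59995146197443, 'cx': 253.6254569618016, 'cy': 189.16890213906166, 'k1': -0.09698866907040511, 'R': array([[-0.00340822, -0.99997415, -0.00633158],
       [-0.98178178,  0.00454898, -0.18995748],
       [ 0.18998137,  0.00556881, -0.9817719 ]]), 't': array([ -56.22724592,  606.25659518, 1217.36658376])}
opening [(0.61, [259.1, 174.9]), (0.19, [380.9, 235.3])]
lap_mouth []
cover [(0.63, [260.3, 176.4]), (0.61, [245.7, 235.9])]
cover_grip [(0.9, [243.7, 235.7])]
cover_tip [(0.96, [200.4, 237.8]), (0.2, [243.7, 236.5])]
duct [(0.74, [258.7, 177.2]), (0.66, [292.2, 140.9])]
screwdriver [(0.75, [382.2, 233.3])]
beaker [(0.9, [287.5, 141.5]), (0.61, [258.8, 181.9])]
wash_bottle []
1.0
```

```bash
cat > h.py <<'E'
import numpy as np, cv2
from scipy.optimize import least_squares
from scipy.spatial.transform import Rotation as Rn
from cell import ctrl
CI={c:ctrl.camera_info(c) for c in ['scene','top']}
def proj(c,X):
    i=CI[c]; X=np.atleast_2d(X); p=X@i['R'].T+i['t']; s=p[:,:2]/p[:,2:]
    f=192/np.tan(np.radians(i['fovy'])/2); r2=(s**2).sum(1,keepdims=True)
    return s*(1+i['k1']*r2)*f+[i['cx'],i['cy']]
def onz(c,px,z):
    r=least_squares(lambda v:(proj(c,[v[0],v[1],z])-px)[0],[600,0]); return r.x
E
python3 - <<'E'
from h import *
for n,z,a,b in [('opening',46,(242,201),(259.1,174.9)),('grip',25,(285.5,174.6),(243.7,235.7)),('tip',10,(321.3,199.3),(200.4,237.8)),('lapm',46,(268.9,215.7),None),('cover',0,(283.6,183),(245.7,235.9)),('screw',0,(189.2,121.7),(382.2,233.3))]:
    print(n,onz('scene',a,z),onz('top',b,z) if b else '')
for c in ['scene','top']:
    im=cv2.imread(f'pics/{c}0.png')
    cr=im[90:300,130:400] if c=='scene' else im[110:290,110:410]
    cv2.imwrite(f'pics/{c}0c.png',cv2.resize(cr,None,fx=2.6,fy=2.6,interpolation=cv2.INTER_CUBIC))
E
```

```text
opening [637.23788297 -67.9596626 ] [646.47869877 -73.11711897]
grip [480.83851209 -37.49204458] [488.69141435 -32.11938983]
tip [477.43328224  85.69382533] [484.90833093  82.87372289]
lapm [628.20252958  17.52738684] 
cover [493.07702424 -33.83058836] [490.56897387 -36.79253062]
screw [ 491.28064146 -408.56379876] [ 495.23755727 -402.33006258]
```

View pics/scene0.png

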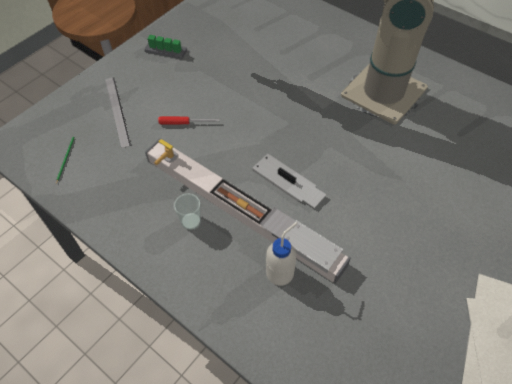

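View pics/top0.png

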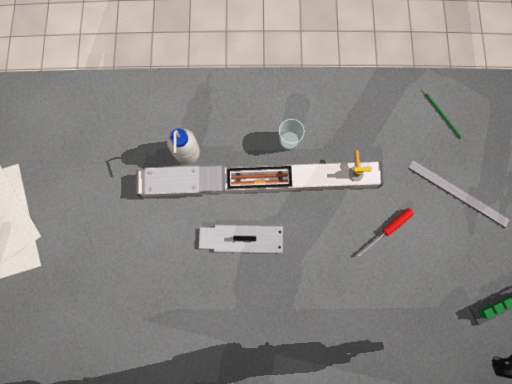

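The scene view shows the cover at about (288,180) and the duct opening at (240,200). In the top view the cover is at (245,238) and the opening at (259,177). I'll zoom in for sub-pixel corners.

Run:
```python
import cv2
a=cv2.imread('pics/top0.png')
cv2.imwrite('pics/t_d.png',cv2.resize(a[150:260,130:290],None,fx=5,fy=5,interpolation=cv2.INTER_CUBIC))
a=cv2.imread('pics/scene0.png')
cv2.imwrite('pics/s_d.png',cv2.resize(a[150:270,200:350],None,fx=5,fy=5,interpolation=cv2.INTER_CUBIC))
```

```text
(no output)
```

View pics/t_d.png

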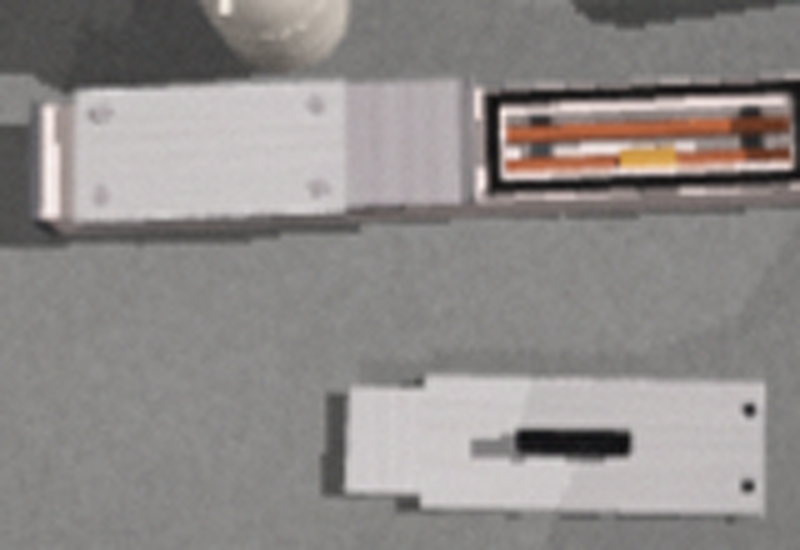

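View pics/s_d.png

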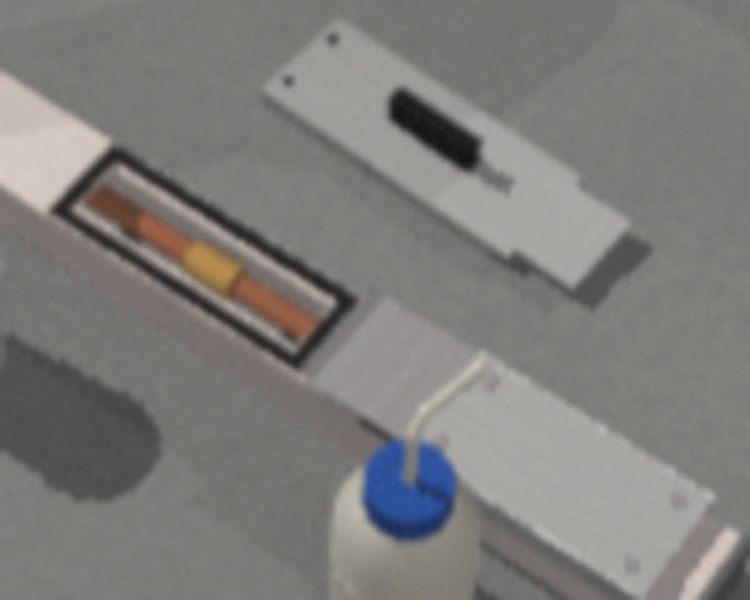

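Zoomed corners are readable: in the top crop the plate corners are (425,376), (765,380), (765,515) and (420,509), with the tongue end at (348,384) and (345,494). In the scene crop the seal corners are (118,150), (58,210), (355,300) and (297,362). I still need the right-hand end of the seal in the top view.

Run:
```python
import cv2
a=cv2.imread('pics/top0.png')
cv2.imwrite('pics/t_d2.png',cv2.resize(a[150:210,210:310],None,fx=8,fy=8,interpolation=cv2.INTER_CUBIC))
a=cv2.imread('pics/scene0.png')
```

```text
(no output)
```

View pics/t_d2.png

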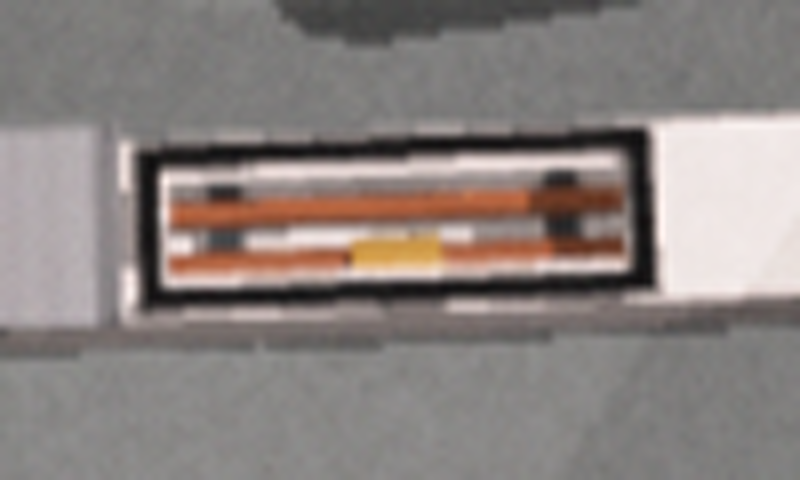

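The seal's outer corners in this top crop are (137,152), (146,308), (648,128) and (658,288). Next I fit both poses jointly.

```bash
cat > fit.py <<'E'
from h import *
def un(p,s,o): return (np.array(p,float)+.5)/s-.5+o
def fit(obs,z0=0,x0=(600,0,0)):
    # obs: list of (cam, local xyz, px)
    def res(v):
        c,s=np.cos(v[2]),np.sin(v[2]); r=[]
        for cam,L,p in obs:
            X=[v[0]+c*L[0]-s*L[1],v[1]+s*L[0]+c*L[1],z0+L[2]]
            r.append(proj(cam,X)[0]-p)
        return np.ravel(r)
    r=least_squares(res,x0,loss='soft_l1'); return r.x,res(r.x).reshape(-1,2)
E
python3 - <<'E'
from fit import *
T=lambda p:un(p,5,[130,150]); S=lambda p:un(p,5,[200,150]); T2=lambda p:un(p,8,[210,150])
ct=[('top',(35,-100,13),T((765,380))),('top',(-35,-100,13),T((765,515))),('top',(35,80,13),T((425,376))),('top',(-35,80,13),T((420,509))),('top',(28,120,13),T((348,384))),('top',(-28,120,13),T((345,494)))]
cs=[('scene',(-35,-100,13),S((340,17))),('scene',(35,-100,13),S((264,94))),('scene',(-28,120,13),S((630,222))),('scene',(28,120,13),S((574,292))),('scene',(-35,80,13),S((580,180))),('scene',(35,80,13),S((508,256)))]
dt=[('top',(28,85,49),T2((137,152))),('top',(-28,85,49),T2((146,308))),('top',(28,-85,49),T2((648,128))),('top',(-28,-85,49),T2((658,288)))]
ds=[('scene',(-28,85,49),S((355,300))),('scene',(28,85,49),S((297,362))),('scene',(-28,-85,49),S((118,150))),('scene',(28,-85,49),S((58,210)))]
for n,o in [('ct',ct),('cs',cs),('c',ct+cs),('dt',dt),('ds',ds),('d',dt+ds)]:
    v,r=fit(o); print(n,v.round(4),'rms',np.sqrt((r**2).mean()).round(2)); 
    if len(n)==1: print(r.round(1).tolist())
s=ctrl.read_state(); R=Rn.from_euler('xyz',s['tool_rot']).as_matrix(); print(R.round(4)); print(s['eef_pos'])
E
```

```text
ct [ 4.826733e+02 -3.380880e+01 -2.130000e-02] rms 0.25
cs [ 4.825248e+02 -3.259100e+01 -2.540000e-02] rms 0.43
c [482.5767 -33.3276 100.5082] rms 0.38
[[-0.2, 0.3], [-0.5, -0.1], [-0.2, -0.1], [-0.1, -0.2], [0.1, 0.6], [-0.2, -0.2], [-0.6, 0.2], [-0.7, -0.7], [0.4, 0.3], [-0.4, -0.7], [0.3, -0.4], [-0.3, 0.3]]
dt [ 6.404735e+02 -7.338180e+01  4.100000e-02] rms 0.51
ds [ 6.395651e+02 -7.113820e+01  2.420000e-02] rms 1.13
d [ 6.401322e+02 -7.260550e+01  3.480000e-02] rms 0.93
[[-0.5, -0.7], [-1.0, 0.7], [0.2, -0.2], [0.1, 0.7], [0.9, -0.5], [-0.1, 1.7], [-1.1, -1.5], [-2.0, -0.1]]
[[ 1.000e-04  9.474e-01  3.201e-01]
 [-0.000e+00  3.201e-01 -9.474e-01]
 [-1.000e+00  0.000e+00  1.000e-04]]
[ 208.0689125  -615.81653032  231.33700845]
```

Run:
```python
import cv2,numpy as np
a=cv2.imread('pics/top0.png')
l=cv2.resize(a[155:205,130:180],None,fx=8,fy=8,interpolation=cv2.INTER_CUBIC)
r=cv2.resize(a[145:195,340:390],None,fx=8,fy=8,interpolation=cv2.INTER_CUBIC)
cv2.imwrite('pics/t_ends.png',np.hstack([l,r]))
a=cv2.imread('pics/scene0.png')
cv2.imwrite('pics/s_seal.png',cv2.resize(a[172:232,205:285],None,fx=9,fy=9,interpolation=cv2.INTER_CUBIC))
```

```text
(no output)
```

View pics/t_ends.png

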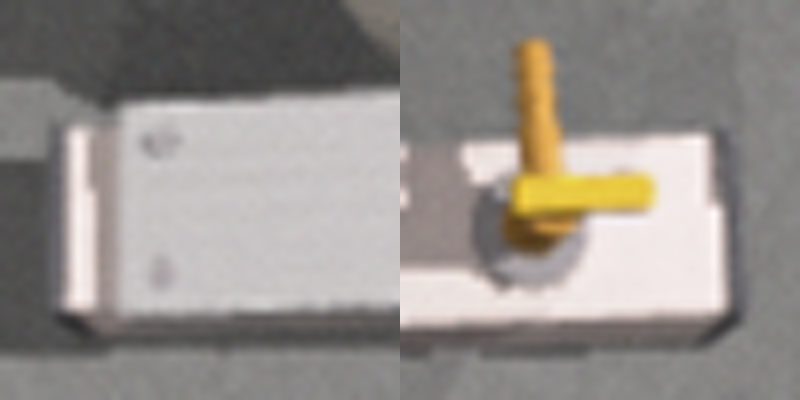

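View pics/s_seal.png

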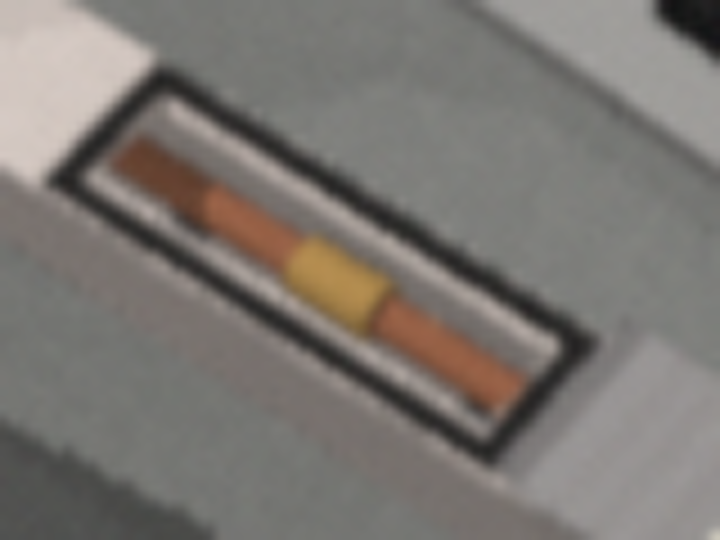

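Duct end corners in the top view: left panel (65,126) and (62,308), right panel (312,135) and (326,315). Scene seal corners in this crop are (163,65), (48,182), (597,343) and (490,464).

Run:
```python
from fit import *
T2=lambda p:un(p,8,[210,150]); S=lambda p:un(p,9,[205,172]);L=lambda p:un(p,8,[130,155]);Rr=lambda p:un(p,8,[340,145])
dt=[('top',(28,85,49),T2((137,152))),('top',(-28,85,49),T2((146,308))),('top',(28,-85,49),T2((648,128))),('top',(-28,-85,49),T2((658,288)))]
de=[('top',(30,320,46),L((65,126))),('top',(-30,320,46),L((62,308))),('top',(30,-320,46),Rr((312,135))),('top',(-30,-320,46),Rr((326,315)))]
ds=[('scene',(-28,85,49),S((597,343))),('scene',(28,85,49),S((490,464))),('scene',(-28,-85,49),S((163,65))),('scene',(28,-85,49),S((48,182)))]
for n,o in [('dt',dt),('de',de),('ds',ds),('d',dt+de+ds),('dtde',dt+de)]:
    v,r=fit(o,x0=(640,-72,.03)); print(n,v.round(4),'rms',np.sqrt((r**2).mean()).round(2),r.round(1).tolist())
```

```text
dt [ 6.404735e+02 -7.338180e+01  4.100000e-02] rms 0.51 [[-0.2, -0.6], [-0.6, 0.8], [0.4, -0.5], [0.4, 0.3]]
de [ 6.406658e+02 -7.172490e+01  3.320000e-02] rms 0.18 [[-0.1, 0.3], [0.0, -0.3], [-0.1, 0.2], [0.1, -0.2]]
ds [ 6.403744e+02 -7.172270e+01  2.980000e-02] rms 0.5 [[0.8, -0.2], [0.0, 0.9], [-0.2, -0.5], [-0.4, -0.2]]
d [ 6.405264e+02 -7.226200e+01  3.350000e-02] rms 0.48 [[-0.6, -0.9], [-1.1, 0.5], [0.1, -0.3], [-0.1, 0.6], [0.1, 0.3], [0.3, -0.2], [0.1, 0.2], [0.3, -0.2], [0.6, -0.4], [-0.1, 0.8], [-0.5, -0.5], [-0.7, -0.1]]
dtde [ 6.40623e+02 -7.24737e+01  3.37000e-02] rms 0.46 [[-0.5, -0.9], [-1.1, 0.5], [0.1, -0.3], [0.0, 0.5], [0.2, 0.3], [0.3, -0.2], [0.2, 0.2], [0.4, -0.2]]
```

```bash
cat > plan.py <<'E'
import sys,json
from h import *
def plan(p,R0,tp,tyaw,n,lean=None):
    # target: tool x down, tool z at heading tyaw
    z=np.array([np.cos(tyaw),np.sin(tyaw),0]); x=np.array([0,0,-1.]); Rt=np.stack([x,np.cross(z,x),z],1)
    rv=Rn.from_matrix(R0.T@Rt).as_rotvec(); step=Rn.from_rotvec(rv/n); R=Rn.from_matrix(R0); d=(np.array(tp)-p)/n
    for k in range(n):
        l=R.inv().apply(d)/750; w=np.degrees(rv/n)/6
        print('dx %.4f dy %.4f dz %.4f | wx %.3f wy %.3f wz %.3f'%(*l,*w)); R=R*step
def cur():
    s=ctrl.read_state(); return s['eef_pos'],Rn.from_euler('xyz',s['tool_rot']).as_matrix(),s
E
python3 - <<'E'
from plan import *
p,R,s=cur(); plan(p,R,[482.6,-33.3,110],-.023,12)
E
```

```text
dx 0.0135 dy 0.0496 dz -0.0516 | wx -0.972 wy 0.000 wz -0.000
dx 0.0135 dy 0.0546 dz -0.0462 | wx -0.972 wy 0.000 wz -0.000
dx 0.0135 dy 0.0590 dz -0.0405 | wx -0.972 wy 0.000 wz -0.000
dx 0.0135 dy 0.0628 dz -0.0342 | wx -0.972 wy 0.000 wz -0.000
dx 0.0135 dy 0.0660 dz -0.0277 | wx -0.972 wy 0.000 wz -0.000
dx 0.0135 dy 0.0685 dz -0.0208 | wx -0.972 wy 0.000 wz -0.000
dx 0.0135 dy 0.0702 dz -0.0138 | wx -0.972 wy 0.000 wz -0.000
dx 0.0135 dy 0.0713 dz -0.0066 | wx -0.972 wy 0.000 wz -0.000
dx 0.0135 dy 0.0715 dz 0.0007 | wx -0.972 wy 0.000 wz -0.000
dx 0.0135 dy 0.0711 dz 0.0080 | wx -0.972 wy 0.000 wz -0.000
dx 0.0135 dy 0.0699 dz 0.0152 | wx -0.972 wy 0.000 wz -0.000
dx 0.0135 dy 0.0680 dz 0.0222 | wx -0.972 wy 0.000 wz -0.000
```

Call:
{"api": "servo_tool", "payload": {
  "rows": [
    {"dx": 0.0135,"dy": 0.0496,"dz": -0.0516,"wx": -0.972,"wy": 0,"wz": 0,"fingers": 0},
    {"dx": 0.0135,"dy": 0.0546,"dz": -0.0462,"wx": -0.972,"wy": 0,"wz": 0,"fingers": 0},
    {"dx": 0.0135,"dy": 0.059,"dz": -0.0405,"wx": -0.972,"wy": 0,"wz": 0,"fingers": 0},
    {"dx": 0.0135,"dy": 0.0628,"dz": -0.0342,"wx": -0.972,"wy": 0,"wz": 0,"fingers": 0},
    {"dx": 0.0135,"dy": 0.066,"dz": -0.0277,"wx": -0.972,"wy": 0,"wz": 0,"fingers": 0}
  ]
}}

```text
clock: 1.62
eef_pos: [323.3, -371.8, 180.8]
tool_rot: [0.086, 1.57, -0.647]
force: [0.3, 0.1, 0.3]
width: 85.5
```

Call:
{"api": "servo_tool", "payload": {
  "rows": [
    {"dx": 0.0135,"dy": 0.0685,"dz": -0.0208,"wx": -0.972,"wy": 0,"wz": 0,"fingers": 0},
    {"dx": 0.0135,"dy": 0.0702,"dz": -0.0138,"wx": -0.972,"wy": 0,"wz": 0,"fingers": 0},
    {"dx": 0.0135,"dy": 0.0713,"dz": -0.0066,"wx": -0.972,"wy": 0,"wz": 0,"fingers": 0},
    {"dx": 0.0135,"dy": 0.0715,"dz": 0.0007,"wx": -0.972,"wy": 0,"wz": 0,"fingers": 0},
    {"dx": 0.0135,"dy": 0.0711,"dz": 0.008,"wx": -0.972,"wy": 0,"wz": 0,"fingers": 0}
  ]
}}

```text
clock: 2.25
eef_pos: [438.0, -129.1, 130.0]
tool_rot: [-0.079, 1.57, -0.303]
force: [1.1, -0.7, 0.5]
width: 85.6
```

Call:
{"api": "servo_tool", "payload": {
  "rows": [
    {"dx": 0.0135,"dy": 0.0699,"dz": 0.0152,"wx": -0.972,"wy": 0,"wz": 0,"fingers": 0},
    {"dx": 0.0135,"dy": 0.068,"dz": 0.0222,"wx": -0.972,"wy": 0,"wz": 0,"fingers": 0},
    {"dx": 0,"dy": 0,"dz": 0,"wx": 0,"wy": 0,"wz": 0,"fingers": 0},
    {"dx": 0,"dy": 0,"dz": 0,"wx": 0,"wy": 0,"wz": 0,"fingers": 0}
  ]
}}

```text
clock: 2.75
eef_pos: [482.4, -33.8, 109.8]
tool_rot: [-2.285, 1.57, -2.308]
force: [0.0, -0.8, 0.4]
width: 85.8
```

Run:
```python
from plan import *
p,R,s=cur(); print(s['clock'],p,R.round(4).tolist(),s['qpos'].round(2),s['force'],s['width']); plan(p,R,[482.6,-33.3,50],-.023,2)
for c in ['scene','top']:
    cv2.imwrite(f'pics/{c}1.png',ctrl.get_image(c)[:,:,::-1])
a=cv2.imread('pics/scene1.png');cv2.imwrite('pics/s1c.png',cv2.resize(a[60:240,200:400],None,fx=3.5,fy=3.3))
```

```text
2.75 [482.44849049 -33.76977012 109.78169078] [[-0.0006, 0.0238, 0.9997], [-0.0006, 0.9997, -0.0238], [-1.0, -0.0006, -0.0006]] [ 0.16  0.6  -0.21  2.08  0.26  0.49 -0.27] [ 0.04714047 -0.8441424   0.40353709] 85.79891011348317
dx 0.0399 dy 0.0003 dz 0.0001 | wx -0.004 wy -0.003 wz 0.003
dx 0.0399 dy 0.0003 dz 0.0001 | wx -0.004 wy -0.003 wz 0.003
```

View pics/s1c.png

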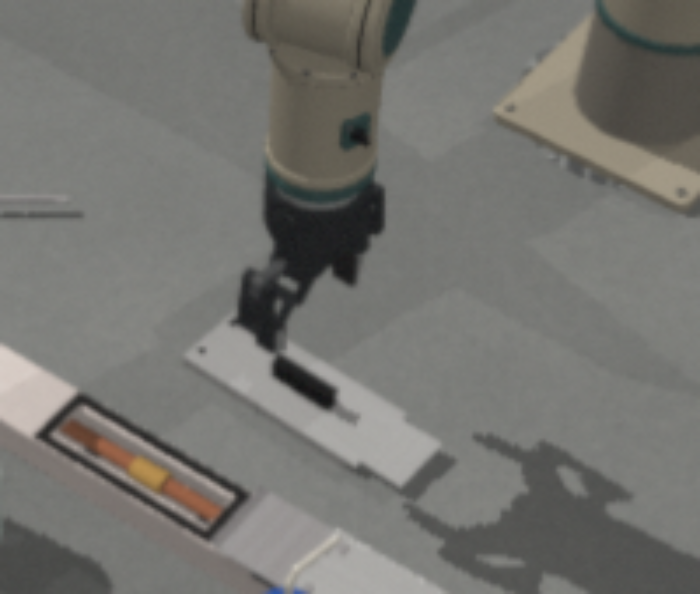

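The open gripper hangs centred over the handle (handle at about (305,380) in the crop). Now descend and grip.

Call:
{"api": "servo_tool", "payload": {
  "rows": [
    {"dx": 0.045,"dy": 0.0003,"dz": 0.0001,"wx": 0,"wy": 0,"wz": 0,"fingers": 0},
    {"dx": 0.045,"dy": 0.0003,"dz": 0.0001,"wx": 0,"wy": 0,"wz": 0,"fingers": 0},
    {"dx": 0.034,"dy": 0,"dz": 0,"wx": 0,"wy": 0,"wz": 0,"fingers": 0},
    {"dx": 0,"dy": 0,"dz": 0,"wx": 0,"wy": 0,"wz": 0,"fingers": 0.5},
    {"dx": 0,"dy": 0,"dz": 0,"wx": 0,"wy": 0,"wz": 0,"fingers": 1}
  ]
}}

```text
clock: 3.48
eef_pos: [483.2, -33.7, 17.6]
tool_rot: [-0.287, 1.57, -0.312]
force: [0.2, -0.7, 0.3]
width: 51.8
```

Call:
{"api": "servo_tool", "payload": {
  "rows": [
    {"dx": 0,"dy": 0,"dz": 0,"wx": 0,"wy": 0,"wz": 0,"fingers": 1},
    {"dx": 0,"dy": 0,"dz": 0,"wx": 0,"wy": 0,"wz": 0,"fingers": 1},
    {"dx": 0,"dy": 0,"dz": 0,"wx": 0,"wy": 0,"wz": 0,"fingers": 1},
    {"dx": 0,"dy": 0,"dz": 0,"wx": 0,"wy": 0,"wz": 0,"fingers": 1}
  ]
}}

```text
clock: 3.98
eef_pos: [483.0, -33.1, 17.8]
tool_rot: [-0.439, 1.57, -0.463]
force: [-0.9, 0.2, 6.9]
width: 10.6
```

Call:
{"api": "servo_tool", "payload": {
  "rows": [
    {"dx": -0.015,"dy": 0,"dz": 0,"wx": 0,"wy": 0,"wz": 0,"fingers": 1},
    {"dx": -0.05,"dy": 0,"dz": 0,"wx": 0,"wy": 0,"wz": 0,"fingers": 1},
    {"dx": -0.045,"dy": 0,"dz": 0,"wx": 0,"wy": 0,"wz": 0,"fingers": 1},
    {"dx": 0,"dy": 0,"dz": 0,"wx": 0,"wy": 0,"wz": 0,"fingers": 1}
  ]
}}

```text
clock: 4.47
eef_pos: [484.7, -33.0, 101.9]
tool_rot: [0.018, 1.565, -0.006]
force: [-0.5, 0.8, -3.3]
width: 10.5
```

Run:
```python
from plan import *
p,R,s=cur(); print(s['clock'],p,R.round(4).tolist(),s['force'],s['torque'],s['width']); plan(p,R,[641.8,-112,102],.0333,5)
```

```text
4.475 [484.67649871 -33.01757172 101.85407824] [[0.0056, 0.0239, 0.9997], [-0.0, 0.9997, -0.0239], [-1.0, 0.0001, 0.0056]] [-0.49178638  0.77850422 -3.31214348] [-0.03683854 -0.05230316  0.08190378] 10.461982745910346
dx 0.0002 dy -0.0201 dz 0.0424 | wx -0.109 wy 0.011 wz 0.000
dx 0.0001 dy -0.0205 dz 0.0422 | wx -0.109 wy 0.011 wz 0.000
dx 0.0001 dy -0.0210 dz 0.0419 | wx -0.109 wy 0.011 wz 0.000
dx 0.0001 dy -0.0215 dz 0.0417 | wx -0.109 wy 0.011 wz 0.000
dx 0.0000 dy -0.0220 dz 0.0414 | wx -0.109 wy 0.011 wz 0.000
```

Call:
{"api": "servo_tool", "payload": {
  "rows": [
    {"dx": 0,"dy": -0.02,"dz": 0.0424,"wx": -0.109,"wy": 0.011,"wz": 0,"fingers": 1},
    {"dx": 0,"dy": -0.0205,"dz": 0.0422,"wx": -0.109,"wy": 0.011,"wz": 0,"fingers": 1},
    {"dx": 0,"dy": -0.021,"dz": 0.0419,"wx": -0.109,"wy": 0.011,"wz": 0,"fingers": 1},
    {"dx": 0,"dy": -0.0215,"dz": 0.0417,"wx": -0.109,"wy": 0.011,"wz": 0,"fingers": 1},
    {"dx": 0,"dy": -0.022,"dz": 0.0414,"wx": -0.109,"wy": 0.011,"wz": 0,"fingers": 1}
  ]
}}

```text
clock: 5.1
eef_pos: [639.9, -112.3, 97.4]
tool_rot: [3.079, 1.563, 3.113]
force: [0.9, 0.2, -2.8]
width: 10.4
```

Call:
{"api": "servo_tool", "payload": {
  "rows": [
    {"dx": 0,"dy": 0,"dz": 0,"wx": 0,"wy": 0,"wz": 0,"fingers": 1},
    {"dx": 0,"dy": 0,"dz": 0,"wx": 0,"wy": 0,"wz": 0,"fingers": 1},
    {"dx": 0,"dy": 0,"dz": 0,"wx": 0,"wy": 0,"wz": 0,"fingers": 1}
  ]
}}

```text
clock: 5.48
eef_pos: [638.7, -111.0, 98.4]
tool_rot: [3.051, 1.563, 3.086]
force: [0.0, 0.3, -2.3]
width: 10.8
```

Run:
```python
from plan import *
p,R,s=cur(); print(s['clock'],p,R.round(4).tolist(),s['force'],s['torque'],s['width']); plan(p,R,[641.8,-112,102],.0333,1)
for c in ['scene','top']:
    cv2.imwrite(f'pics/{c}2.png',ctrl.get_image(c)[:,:,::-1])
a=cv2.imread('pics/scene2.png');cv2.imwrite('pics/s2c.png',cv2.resize(a[130:260,170:320],None,fx=5,fy=4.6,interpolation=2)[:600])
a=cv2.imread('pics/top2.png');cv2.imwrite('pics/t2c.png',cv2.resize(a[130:230,190:350],None,fx=5,fy=5,interpolation=2))
```

```text
5.475 [ 638.73684166 -110.97619841   98.39171504] [[-0.0078, -0.0345, 0.9994], [0.0004, 0.9994, 0.0345], [-1.0, 0.0007, -0.0078]] [ 0.00591531  0.27163895 -2.30904711] [0.00124122 0.00627133 0.00239527] 10.807971037396866
dx -0.0048 dy -0.0015 dz 0.0040 | wx 0.011 wy -0.074 wz -0.007
```

View pics/s2c.png

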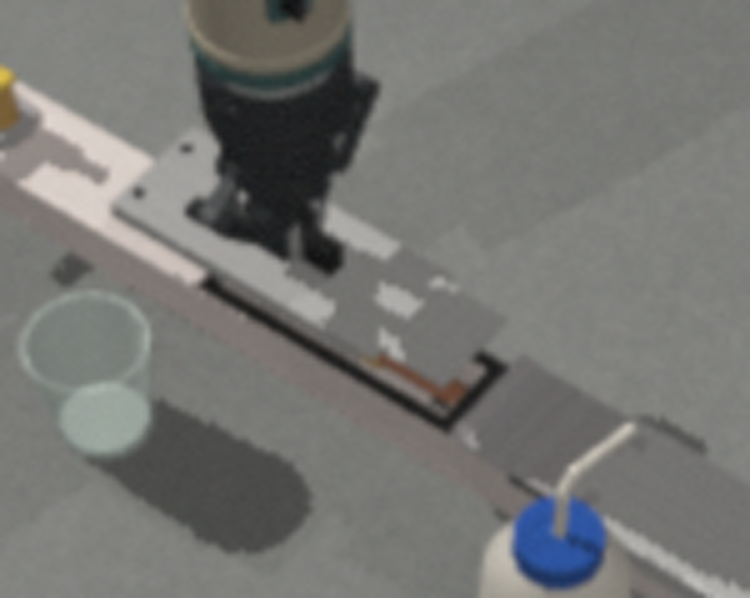

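View pics/t2c.png

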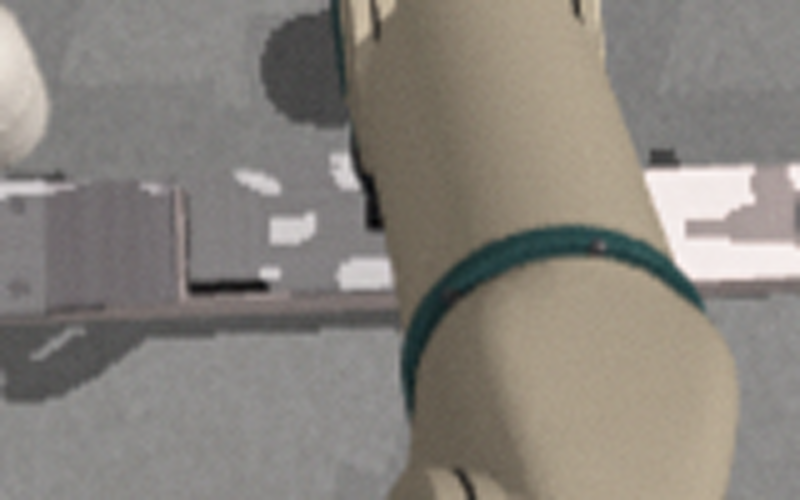

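The scene view shows the cover held level over the opening with the tongue tip short of the lap; the beaker and bottle are untouched. The top view is mostly hidden by the arm. I'll correct the pose, come down to 5 mm above the duct top and check sideways alignment.

Call:
{"api": "servo_tool", "payload": {
  "rows": [
    {"dx": 0.012,"dy": -0.0015,"dz": 0.004,"wx": 0.011,"wy": -0.074,"wz": -0.007,"fingers": 1},
    {"dx": 0.024,"dy": 0,"dz": 0,"wx": 0,"wy": 0,"wz": 0,"fingers": 1},
    {"dx": 0,"dy": 0,"dz": 0,"wx": 0,"wy": 0,"wz": 0,"fingers": 1},
    {"dx": 0,"dy": 0,"dz": 0,"wx": 0,"wy": 0,"wz": 0,"fingers": 1},
    {"dx": 0,"dy": 0,"dz": 0,"wx": 0,"wy": 0,"wz": 0,"fingers": 1}
  ]
}}

```text
clock: 6.2
eef_pos: [643.4, -112.8, 72.3]
tool_rot: [-0.219, 1.568, -0.187]
force: [-1.0, 0.1, -2.7]
width: 10.6
```

Run:
```python
from plan import *
p,R,s=cur(); print(s['clock'],p,R.round(4).tolist(),s['force'],s['torque'],s['width']); plan(p,R,[641.8,-112,72],.0333,1)
for c in ['scene','top']:
    cv2.imwrite(f'pics/{c}3.png',ctrl.get_image(c)[:,:,::-1])
a=cv2.imread('pics/scene3.png');cv2.imwrite('pics/s3c.png',cv2.resize(a[155:235,185:285],None,fx=7.5,fy=7.5,interpolation=2))
a=cv2.imread('pics/top3.png');cv2.imwrite('pics/t3c.png',cv2.resize(a[150:210,200:300],None,fx=8,fy=8,interpolation=2))
```

```text
6.2 [ 643.43469825 -112.82031367   72.25800349] [[0.0028, -0.0324, 0.9995], [-0.0005, 0.9995, 0.0324], [-1.0, -0.0006, 0.0027]] [-0.95287037  0.11739145 -2.70836834] [ 0.03389715  0.03229174 -0.0267708 ] 10.629559684386999
dx 0.0003 dy 0.0012 dz -0.0021 | wx -0.009 wy 0.026 wz 0.006
```

View pics/s3c.png

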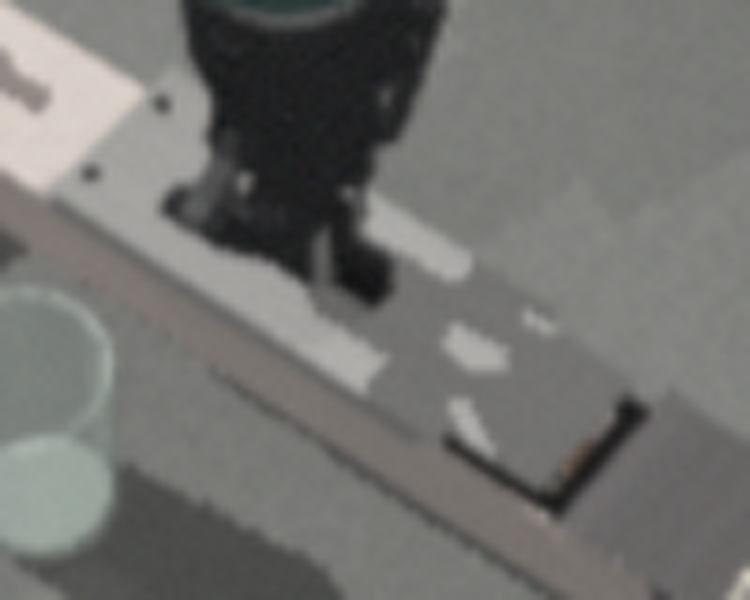

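View pics/t3c.png

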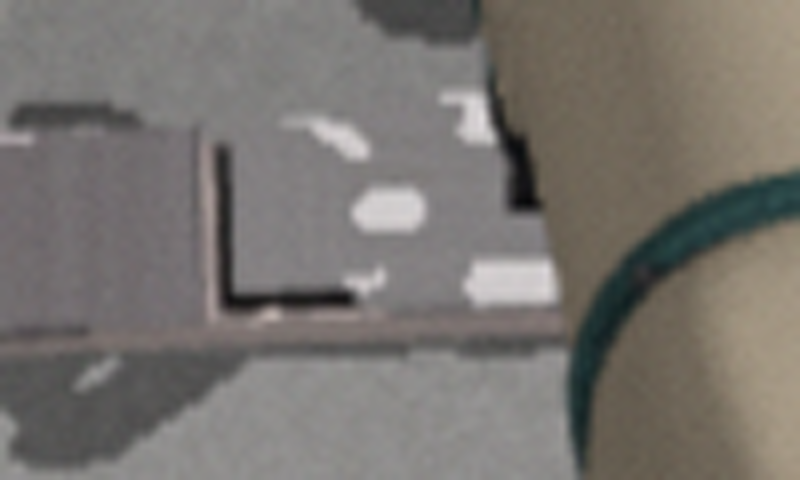

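In the scene crop the cover's tongue ends around (545,485) to (625,400), just short of the lap. In the top crop the tongue end runs along column 232. Overlay the predicted outline at the measured tool pose to compare.

```bash
cat > ov.py <<'E'
from plan import *
D=(640.5,-72.0,.0333)
def cov(p,R,zo):
    # cover origin in world given TCP; tool z = cover x, tool y = cover y, -x = z
    M=np.stack([R[:,2],R[:,1],-R[:,0]],1)
    out=[(35,-100,13),(35,80,13),(28,80,13),(28,120,13),(-28,120,13),(-28,80,13),(-35,80,13),(-35,-100,13)]
    return np.array([p+M@(np.array(l)-[0,0,zo]) for l in out])
def duct(L):
    c,s=np.cos(D[2]),np.sin(D[2]); return np.array([[D[0]+c*a-s*b,D[1]+s*a+c*b,z] for a,b,z in L])
def overlay(c,fn,out,box,k,p,R,zo=17.8):
    im=cv2.imread(fn); x0,y0,x1,y1=box
    b=cv2.resize(im[y0:y1,x0:x1],None,fx=k,fy=k,interpolation=2)
    for P,col in [(cov(p,R,zo),(0,0,255)),(duct([(28,85,49),(-28,85,49),(-28,-85,49),(28,-85,49)]),(0,255,0)),(duct([(30,320,46),(-30,320,46),(-30,-320,46),(30,-320,46)]),(255,255,0))]:
        q=((proj(c,P)-[x0,y0]+.5)*k-.5)
        cv2.polylines(b,[np.round(q*16).astype(int).reshape(-1,1,2)],True,col,1,cv2.LINE_AA,4)
    cv2.imwrite(out,b)
E
python3 - <<'E'
from ov import *
p,R,s=cur(); print(p,R[:,2],s['clock'])
overlay('scene','pics/scene3.png','pics/s3o.png',(185,150,285,230),7.5,p,R)
overlay('top','pics/top3.png','pics/t3o.png',(200,150,300,210),8,p,R)
E
```

```text
[ 643.39154936 -112.89413973   72.37942535] [0.99947504 0.03227693 0.0028011 ] 6.3
```

View pics/s3o.png

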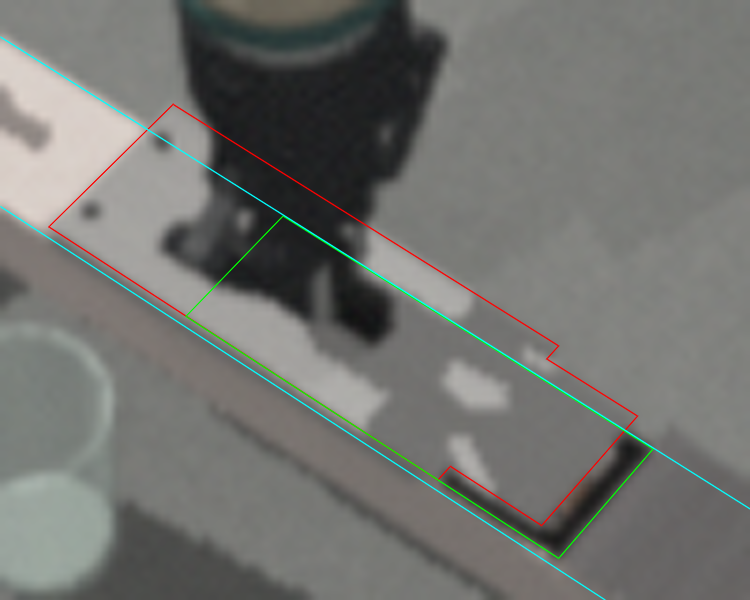

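View pics/t3o.png

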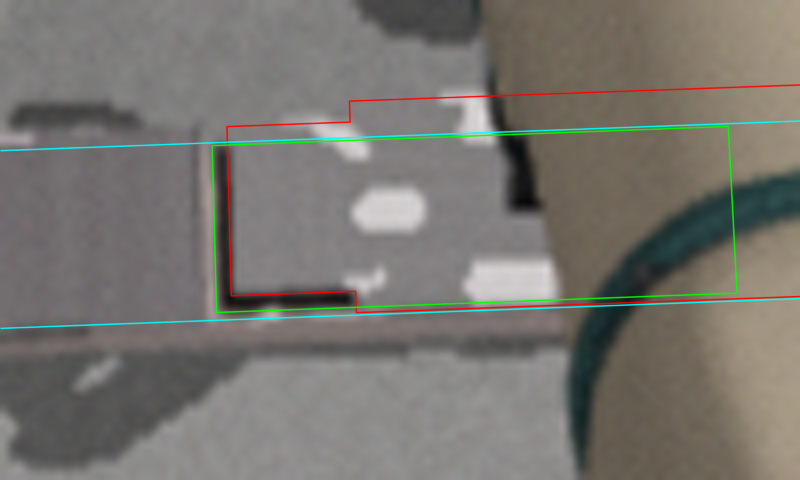

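Predicted outlines match the picture within about a pixel. The cover sits 1.6 mm too far in +x; I'll correct that and lower.

Call:
{"api": "servo_tool", "payload": {
  "rows": [
    {"dx": 0.0,"dy": 0.0012,"dz": -0.0021,"wx": -0.009,"wy": 0.026,"wz": 0.006,"fingers": 1},
    {"dx": 0,"dy": 0,"dz": 0,"wx": 0,"wy": 0,"wz": 0,"fingers": 1},
    {"dx": 0.008,"dy": 0,"dz": 0,"wx": 0,"wy": 0,"wz": 0,"fingers": 1},
    {"dx": 0,"dy": 0,"dz": 0,"wx": 0,"wy": 0,"wz": 0,"fingers": 1},
    {"dx": 0,"dy": 0,"dz": 0,"wx": 0,"wy": 0,"wz": 0,"fingers": 1}
  ]
}}

```text
clock: 6.92
eef_pos: [641.4, -112.0, 65.7]
tool_rot: [2.973, 1.57, 3.006]
force: [-0.1, -0.4, -1.8]
width: 10.4
```

Run:
```python
from plan import *
p,R,s=cur(); print(s['clock'],p,R.round(4).tolist(),s['force'],s['torque'],s['width']); plan(p,R,[641.8,-112,58],.0333,1)
```

```text
6.925 [ 641.39898815 -111.95339377   65.74766237] [[-0.0009, -0.0333, 0.9994], [0.0001, 0.9994, 0.0333], [-1.0, 0.0002, -0.0009]] [-0.08272659 -0.36388582 -1.80801905] [0.00172559 0.02870772 0.00716886] 10.412239149838463
dx 0.0103 dy -0.0001 dz 0.0005 | wx 0.000 wy -0.009 wz -0.002
```

Call:
{"api": "servo_tool", "payload": {
  "rows": [
    {"dx": 0.005,"dy": 0,"dz": 0.0005,"wx": 0,"wy": -0.005,"wz": 0,"fingers": 1},
    {"dx": 0.0043,"dy": 0,"dz": 0,"wx": 0,"wy": 0,"wz": 0,"fingers": 1},
    {"dx": 0,"dy": 0,"dz": 0,"wx": 0,"wy": 0,"wz": 0,"fingers": 1},
    {"dx": 0,"dy": 0,"dz": 0,"wx": 0,"wy": 0,"wz": 0,"fingers": 1}
  ]
}}

```text
clock: 7.42
eef_pos: [641.9, -111.9, 58.9]
tool_rot: [2.675, 1.571, 2.708]
force: [-0.6, 0.1, -2.6]
width: 10.4
```

Run:
```python
from ov import *
p,R,s=cur(); print(s['clock'],p,R.round(4).tolist(),s['force'],s['torque'],s['width']); plan(p,R,[641.8,-112,58],.0333,1)
cv2.imwrite('pics/scene4.png',ctrl.get_image('scene')[:,:,::-1])
cv2.imwrite('pics/top4.png',ctrl.get_image('top')[:,:,::-1])
overlay('scene','pics/scene4.png','pics/s4o.png',(185,150,285,230),7.5,p,R)
overlay('top','pics/top4.png','pics/t4o.png',(200,150,300,210),8,p,R)
```

```text
7.425 [ 641.856414   -111.93884867   58.93679182] [[-0.0002, -0.0334, 0.9994], [0.0001, 0.9994, 0.0334], [-1.0, 0.0001, -0.0002]] [-0.57182275  0.11515251 -2.58967786] [ 0.00140709 -0.02027586  0.00398468] 10.39419870643108
dx 0.0012 dy -0.0001 dz -0.0001 | wx 0.001 wy -0.002 wz -0.001
```

View pics/s4o.png

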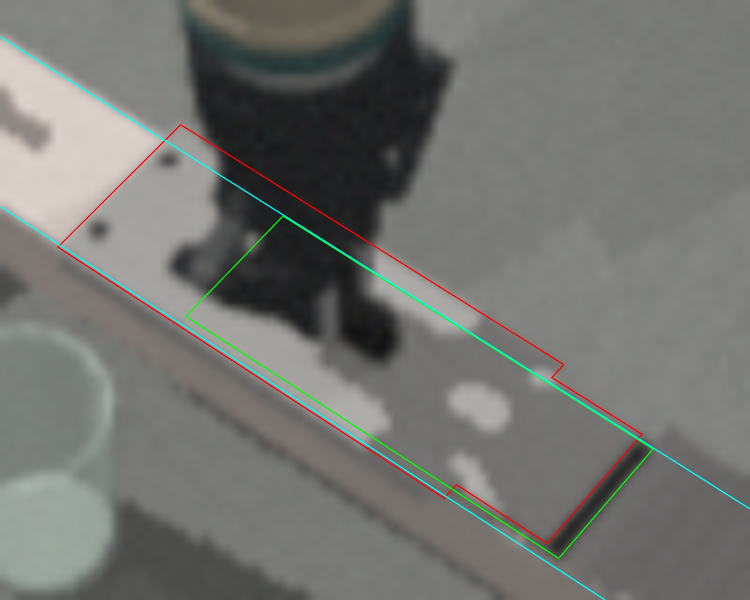

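View pics/t4o.png

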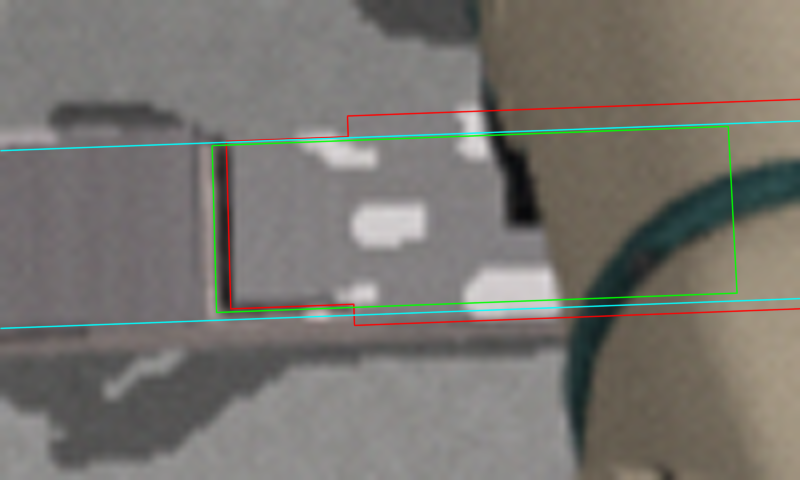

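The outlines still match and there is no sideways force, so the flanges straddle the duct. Lower gently to find the seal.

Call:
{"api": "servo_tool", "payload": {
  "rows": [
    {"dx": 0.0018,"dy": 0,"dz": 0,"wx": 0,"wy": 0,"wz": 0,"fingers": 1},
    {"dx": 0,"dy": 0,"dz": 0,"wx": 0,"wy": 0,"wz": 0,"fingers": 1},
    {"dx": 0,"dy": 0,"dz": 0,"wx": 0,"wy": 0,"wz": 0,"fingers": 1}
  ]
}}

```text
clock: 7.9
eef_pos: [641.8, -112.0, 57.6]
tool_rot: [3.027, 1.571, 3.06]
force: [-1.0, 0.5, -2.1]
width: 10.7
```

Call:
{"api": "servo_tool", "payload": {
  "rows": [
    {"dx": 0.0012,"dy": 0,"dz": 0,"wx": 0,"wy": 0,"wz": 0,"fingers": 1},
    {"dx": 0,"dy": 0,"dz": 0,"wx": 0,"wy": 0,"wz": 0,"fingers": 1},
    {"dx": 0,"dy": 0,"dz": 0,"wx": 0,"wy": 0,"wz": 0,"fingers": 1}
  ]
}}

```text
clock: 8.28
eef_pos: [642.0, -112.0, 57.0]
tool_rot: [-0.139, 1.571, -0.106]
force: [-0.5, -0.1, 0.7]
width: 10.5
```

Call:
{"api": "servo_tool", "payload": {
  "rows": [
    {"dx": 0,"dy": 0.009,"dz": 0,"wx": 0,"wy": 0,"wz": 0,"fingers": 1},
    {"dx": 0,"dy": 0.009,"dz": 0,"wx": 0,"wy": 0,"wz": 0,"fingers": 1},
    {"dx": 0,"dy": 0.009,"dz": 0,"wx": 0,"wy": 0,"wz": 0,"fingers": 1},
    {"dx": 0,"dy": 0,"dz": 0,"wx": 0,"wy": 0,"wz": 0,"fingers": 1}
  ]
}}

```text
clock: 8.78
eef_pos: [641.4, -89.9, 56.9]
tool_rot: [1.423, 1.569, 1.458]
force: [-0.5, 1.6, 2.0]
width: 10.4
```

Run:
```python
from ov import *
p,R,s=cur(); print(s['clock'],p,R.round(4).tolist(),s['force'],s['torque'],s['width'])
c,sn=np.cos(D[2]),np.sin(D[2]); d=p[:2]-D[:2]; print('duct xy',c*d[0]+sn*d[1],-sn*d[0]+c*d[1])
cv2.imwrite('pics/scene5.png',ctrl.get_image('scene')[:,:,::-1])
overlay('scene','pics/scene5.png','pics/s5o.png',(195,150,295,230),7.5,p,R,18)
```

```text
8.775 [641.36227097 -89.87594595  56.93461977] [[0.0002, -0.0347, 0.9994], [0.0014, 0.9994, 0.0347], [-1.0, 0.0014, 0.0002]] [-0.50282753  1.64179345  1.99862438] [ 0.16806659  0.07846175 -0.02131041] 10.413472009832043
duct xy 0.26663394201469115 -17.894743957111736
```

View pics/s5o.png

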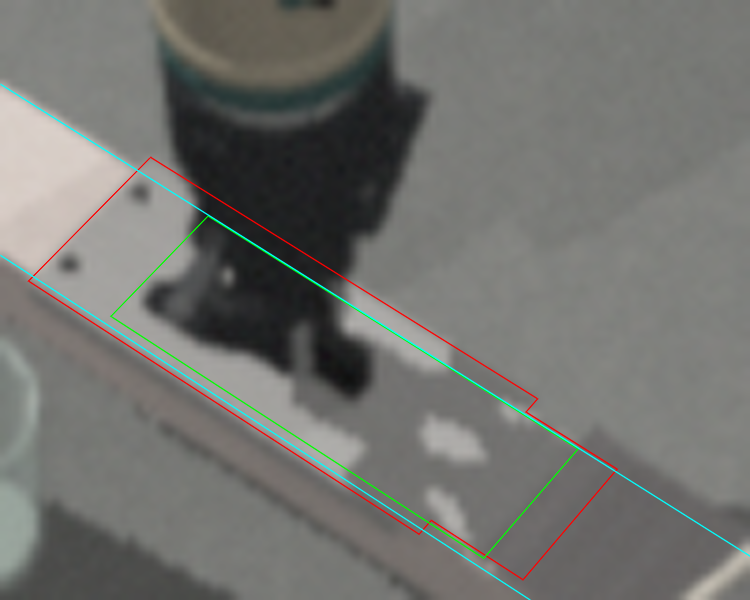

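The tongue tip is now under the lap edge (the lap edge at about (490,560)-(580,445) hides it) and forces stay small. Continue.

Call:
{"api": "servo_tool", "payload": {
  "rows": [
    {"dx": 0,"dy": 0.008,"dz": 0.0003,"wx": 0.005,"wy": 0,"wz": 0.01,"fingers": 1},
    {"dx": 0,"dy": 0.008,"dz": 0.0003,"wx": 0,"wy": 0,"wz": 0,"fingers": 1},
    {"dx": 0,"dy": 0.006,"dz": 0,"wx": 0,"wy": 0,"wz": 0,"fingers": 1},
    {"dx": 0,"dy": 0,"dz": 0,"wx": 0,"wy": 0,"wz": 0,"fingers": 1},
    {"dx": 0,"dy": 0,"dz": 0,"wx": 0,"wy": 0,"wz": 0,"fingers": 1}
  ]
}}

```text
clock: 9.45
eef_pos: [641.2, -74.3, 56.8]
tool_rot: [1.559, 1.569, 1.593]
force: [-0.7, -0.5, 2.4]
width: 10.9
```

```bash
cat > st.py <<'E'
from ov import *
p,R,s=cur(); print(s['clock'],p,R.round(4).tolist(),s['force'],s['torque'],s['width'])
c,sn=np.cos(D[2]),np.sin(D[2]); d=p[:2]-D[:2]; print('duct xy',c*d[0]+sn*d[1],-sn*d[0]+c*d[1],'yaw',np.arctan2(R[1,2],R[0,2]))
E
python3 st.py
```

```text
9.45 [641.15915732 -74.27002906  56.77297315] [[-0.0, -0.0333, 0.9994], [0.0022, 0.9994, 0.0333], [-1.0, 0.0022, 0.0]] [-0.69164672 -0.49580525  2.36218139] [-0.12053521 -0.03838965 -0.01469714] 10.944560631273957
duct xy 0.5832138880273683 -2.290716451026658 yaw 0.033288646143156624
```

Call:
{"api": "servo_tool", "payload": {
  "rows": [
    {"dx": 0,"dy": 0.003,"dz": -0.0002,"wx": 0,"wy": 0,"wz": 0,"fingers": 1},
    {"dx": 0,"dy": 0.003,"dz": 0,"wx": 0,"wy": 0,"wz": 0.01,"fingers": 1},
    {"dx": 0,"dy": 0.002,"dz": 0,"wx": 0,"wy": 0,"wz": 0,"fingers": 1},
    {"dx": 0,"dy": 0,"dz": 0,"wx": 0,"wy": 0,"wz": 0,"fingers": 1}
  ]
}}

```text
clock: 9.95
eef_pos: [640.7, -69.3, 56.8]
tool_rot: [1.69, 1.569, 1.723]
force: [-0.6, -2.8, 2.3]
width: 10.7
```

```bash
python3 st.py
```

```text
9.95 [640.67209591 -69.26810292  56.75891621] [[-0.0003, -0.0327, 0.9995], [0.002, 0.9995, 0.0327], [-1.0, 0.002, -0.0002]] [-0.56023482 -2.83018638  2.29083877] [-0.67142929 -0.12229577  0.00609433] 10.734650716367954
duct xy 0.2629558600998372 2.724652796214599 yaw 0.032746981285184246
```

Call:
{"api": "servo_tool", "payload": {
  "rows": [
    {"dx": 0,"dy": 0.002,"dz": 0,"wx": 0,"wy": 0,"wz": 0.01,"fingers": 1},
    {"dx": 0,"dy": 0.001,"dz": 0,"wx": 0,"wy": 0,"wz": 0,"fingers": 1},
    {"dx": 0,"dy": 0,"dz": 0,"wx": 0,"wy": 0,"wz": 0,"fingers": 1}
  ]
}}

```text
clock: 10.32
eef_pos: [640.6, -66.9, 56.7]
tool_rot: [1.673, 1.568, 1.706]
force: [0.6, -2.9, 2.4]
width: 10.3
```

```bash
python3 st.py
```

```text
10.325 [640.56805341 -66.88036028  56.7136833 ] [[-0.0004, -0.0328, 0.9995], [0.0033, 0.9995, 0.0328], [-1.0, 0.0033, -0.0003]] [ 0.57006498 -2.91215062  2.43375249] [-0.76362217 -0.08154599 -0.00149782] 10.298402623827613
duct xy 0.2384681767323244 5.114535666939668 yaw 0.03282640765616727
```

The cover is about home (tip ≈ 27 mm past the mouth) with only steady friction. My small wz corrections had the wrong sign, so I'll take the tilt out and then press in steps.

Call:
{"api": "servo_tool", "payload": {
  "rows": [
    {"dx": 0,"dy": 0,"dz": 0,"wx": 0,"wy": 0,"wz": -0.03,"fingers": 1},
    {"dx": 0.0015,"dy": 0,"dz": 0,"wx": 0,"wy": 0,"wz": 0,"fingers": 1},
    {"dx": 0.0015,"dy": 0,"dz": 0,"wx": 0,"wy": 0,"wz": 0,"fingers": 1},
    {"dx": 0,"dy": 0,"dz": 0,"wx": 0,"wy": 0,"wz": 0,"fingers": 1}
  ]
}}

```text
clock: 10.82
eef_pos: [640.6, -66.8, 55.0]
tool_rot: [2.84, 1.571, 2.872]
force: [-1.9, -2.8, 7.6]
width: 10.2
```

```bash
python3 st.py
```

```text
10.825 [640.62361458 -66.84270642  55.02147296] [[-0.0002, -0.0328, 0.9995], [0.0001, 0.9995, 0.0328], [-1.0, 0.0001, -0.0002]] [-1.94557837 -2.77218515  7.61359896] [-0.63546068  0.35094181  0.00213281] 10.173347300766247
duct xy 0.29525218850942514 5.150318807244275 yaw 0.032791544667579504
```

Call:
{"api": "servo_tool", "payload": {
  "rows": [
    {"dx": 0.0015,"dy": 0,"dz": 0,"wx": 0,"wy": 0,"wz": 0,"fingers": 1},
    {"dx": 0.0015,"dy": 0,"dz": 0,"wx": 0,"wy": 0,"wz": 0,"fingers": 1},
    {"dx": 0,"dy": 0,"dz": 0,"wx": 0,"wy": 0,"wz": 0,"fingers": 1},
    {"dx": 0,"dy": 0,"dz": 0,"wx": 0,"wy": 0,"wz": 0,"fingers": 1}
  ]
}}

```text
clock: 11.32
eef_pos: [640.6, -66.8, 53.9]
tool_rot: [-1.529, 1.571, -1.496]
force: [-3.7, -2.4, 14.6]
width: 11.2
```

```bash
python3 st.py
```

```text
11.325 [640.62656614 -66.79511687  53.9112277 ] [[0.0, -0.0328, 0.9995], [-0.0002, 0.9995, 0.0328], [-1.0, -0.0002, 0.0]] [-3.67540623 -2.43143799 14.63797242] [-0.56466579  0.83025234  0.00877813] 11.182669372752072
duct xy 0.2997865469305576 5.197783697157702 yaw 0.03278196860563757
```

Call:
{"api": "servo_tool", "payload": {
  "rows": [
    {"dx": 0.0015,"dy": 0,"dz": 0,"wx": 0,"wy": 0,"wz": 0,"fingers": 1},
    {"dx": 0,"dy": 0,"dz": 0,"wx": 0,"wy": 0,"wz": 0,"fingers": 1},
    {"dx": 0,"dy": 0,"dz": 0,"wx": 0,"wy": 0,"wz": 0,"fingers": 1},
    {"dx": 0,"dy": 0,"dz": 0,"wx": 0,"wy": 0,"wz": 0,"fingers": 1}
  ]
}}

```text
clock: 11.82
eef_pos: [640.6, -66.9, 53.9]
tool_rot: [-1.295, 1.57, -1.263]
force: [-6.0, -3.2, 20.7]
width: 11.0
```

```bash
python3 st.py
python3 - <<'E'
from ov import *
p,R,s=cur()
for c in ['scene','top']: cv2.imwrite(f'pics/{c}6.png',ctrl.get_image(c)[:,:,::-1])
overlay('scene','pics/scene6.png','pics/s6o.png',(205,160,305,240),7.5,p,R,18)
overlay('top','pics/top6.png','pics/t6o.png',(180,150,280,210),8,p,R,18)
E
```

```text
11.825 [640.61386358 -66.87652354  53.88101698] [[0.0002, -0.0326, 0.9995], [-0.0005, 0.9995, 0.0326], [-1.0, -0.0005, 0.0001]] [-6.04695692 -3.21068348 20.67273277] [-0.57528191  1.34185328  0.04442937] 11.04263911307071
duct xy 0.28438069080455064 5.116845077357556 yaw 0.03260057754175632
```

View pics/s6o.png

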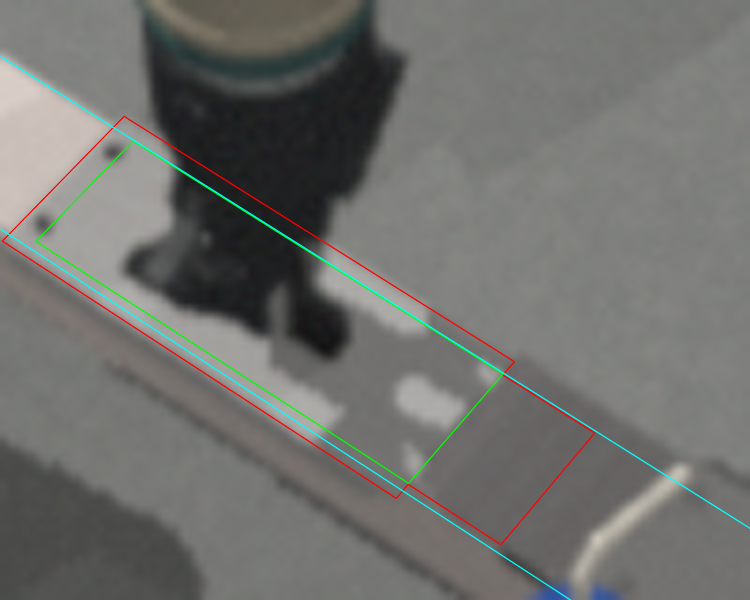

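View pics/t6o.png

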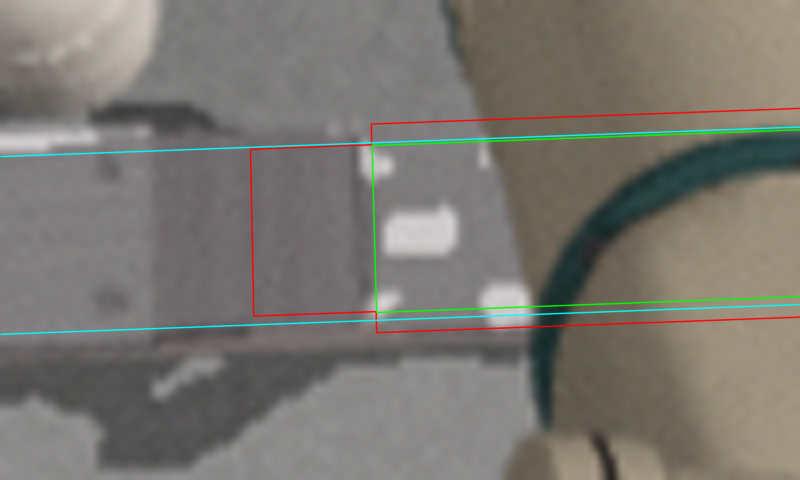

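View pics/scene6.png

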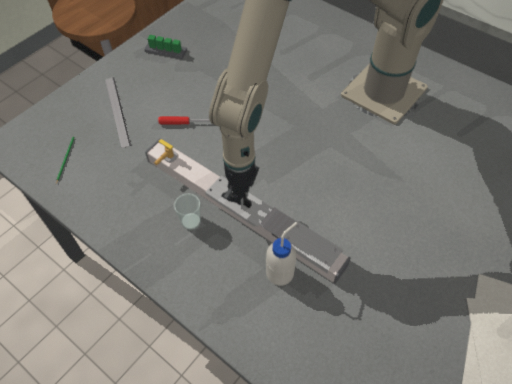

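The scene view shows the cover flat, with its outline matching the prediction and the tongue hidden under the lap. The top view shows the shoulder about 3 mm short of the lap's edge, as it should be when home. The bottle at (282,262) and beaker at (188,212) are where they were. TCP z fell 3.1 mm from first contact and then stopped while the force rose to 21 N, so the seal has bottomed.

```bash
python3 -c "
from cell import ctrl
print(ctrl.finish_job()); s=ctrl.read_state(); print(s['clock'],s['eef_pos'],s['force'])"
```

```text
the job is handed in; nothing more can be done
None
the job is handed in; nothing more can be done
```

The cover is on the duct with its tongue under the lap. I handed the job in at about 12 s of the 42 s, with the gripper still holding the cover pressed down. `finish_job` gives no verdict, so these are my own last checks:

- **Position:** the tongue tip is about 27 mm past the lap mouth, good to about 1.5 mm. I stopped there without touching the rigid stop. The cover is about 0.3 mm off to the side and turned less than 0.1° from the duct. The tool is level within 0.001 rad.
- **Seal:** the tool sank 3.1 mm from first contact, then stopped moving while the force rose. It is pressing down with about 21 N, plus the cover's own weight of about 2.4 N. This means the seal is fully squeezed.
- **Lap:** forces while sliding stayed at or below 3 N, and the pictures show no sign of it lifting. The lap angle itself could not be measured.
- **Bystanders:** in the last scene picture the bottle, beaker and screwdriver are where they started.

**Disagreements and slips:**
- The two cameras differed by about 1 to 2 mm on where the duct lies along its length. That is inside the allowed range.
- A small sideways load of about 6 N (1.3 N m) built up while pressing, and I left it.
- A few tiny tilt corrections during the slide went the wrong way, tilting the tool about 0.2°. I took that out before pressing.

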